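# Hang the lantern on its stand by its folded handle

### The arm

A 6-joint arm with a two-finger parallel gripper is mounted at the origin on the work surface. World frame = base frame: x ahead of the robot, y to its left, z up, the work surface at z = 0. Lengths are in m, angles in degrees, forces in N, time in s.
With the tool pointing down it reaches from about 0.25 to 0.725 m from the base axis. Payload 9.7 kg.
Tool frame: the origin (TCP) lies midway between the tips of the shut fingers; the grasp point (between the pads) lies 19 mm behind it; z points along the fingers, x is the direction in which the jaws open and shut, and the axes are right-handed (so a half turn about z gives the same grasp; the last joint's range is limited). The gripper opens to 85 mm and grips with 20 to 120 N. Pads are 22 mm wide; open, the fingers measure 114 mm over their backs; the gripper's body (76 mm by 85 mm) begins 54 mm behind the grasp point. The pads swing forward as they close: fully open they stand 13 mm farther back than shut.
Start: joints at [76.261, 4.979, 10.078, 95.1, 0, 90], TCP at [0.131, 0.534, 0.231] pointing down, gripper open.
Joint ranges: [-179.16, 179.16], [-48.56, 103.87], [-65.8, 70.77], [-126.05, 130.52], [-82.76, 87.17], [-180, 180]. Speed limits (degrees/s): [127.2, 127.2, 147.25, 180, 180, 180].

### API

Orientations are given as [roll, pitch, yaw] about the fixed x, y, z axes, in that order (R = Rz(yaw) Ry(pitch) Rx(roll)).
In Python, from workcell import sensors, camera, get_calibration, bot, recognise, place_of gives the robot as it stands. The module is installed in compiled form; this text tells all that it offers.
- The arm moves only by the tool send_rows, never from a script. Its argument "plan" is a list of rows, each a list of 3 entries, a list of its own where there are three numbers: the shift along the tool's x, y, z normalised to -1 to 1, where 1 is 0.3 m, then the turn, a rotation vector about the tool's x, y, z normalised to -1 to 1, where 1 is pi rad, then the closure, from -1 (fully open) to 1 (shut). In form: [[[x, y, z], [rx, ry, rz], claw], ...]. A call has 1 to 10 rows; each row is the pose to reach, as a shift and turn from the pose commanded when the call began, along the tool's axes at that moment, turning the shorter way round; what a row does not reach only later rows make up. A row lasts 1/10 s, in which the tool goes at most 50 mm and 8.59 degrees, less where a joint would pass 70% of its speed; a pose out of reach is approached as far as the arm can. A call with a number of a shift or a turn outside -1 to 1 is refused whole. A call with a gripper value outside its range is refused whole. The fingers move at their own pace and stop on an object; "force" is the grip in N (left out, the last holds). Time passes only in rows, so rows that repeat a pose let the fingers close. It gives the time, the measured TCP pose, the force and the opening at its end, in the units of the state.
- sensors.get_obs(): the state, without advancing time (a new reading comes with each control period).
- camera(name): name is "scene" or "side" or "wrist"; returns the picture (420x560x3 uint8, blue, green, red); there is no depth.
- get_calibration(name): a dict with "fx", "fy", "cx", "cy" (pixels), "R" (3x3) and "t" (3): a world point X has camera coordinates R X + t. Camera axes: x right, y down, z forward; pixel columns grow to the right and rows downward; lengths in m; the calibration is good to about 2 mm. A picture is of the moment at which its call begins: read the wrist's pose just before it. get_calibration takes no time and is no camera call; for the wrist camera it gives the pose at the moment of the call.
- bot.job_done(): hands the job in, once; it reports no verdict.
Trained networks look in the newest picture that a camera, given by its name, has taken for a name from the list of things; names that differ only in an ending like _2 or _b are one class to them, and where a whole thing is asked for, a point or a joint stands for the part that bears it (a point fixed in the world has none). Each returns a list of dicts, best first, with "p" (0 to 1); they miss things now and then, are a little off and sometimes report something else, mostly with a low value. They report only what shows in the picture. A call takes as long as a camera call.
- recognise(label, camera): "point" ([column, row] in pixels, amid what is visible of it).
- place_of(label, camera): "point" ([column, row] in pixels: a listed point, or the origin of a listed thing).
The state is a dict: "time": time; "q": joint angles; "qd": joint speeds; "joint_efforts": joint torques, N m; "ee_pos": TCP position; "tcp_rot": TCP orientation; "wrist_force": force on the tool from outside, world axes, zero at the start; "torque": the same for the moment, N m; "opening": finger opening in m.
Only numpy, scipy, OpenCV 4.12 (cv2) and the standard library are available. Lean on these libraries where they do the work, as an engineer would, in place of code of your own. Each camera call takes 0.05 s, during which the arm holds its last target. There are 200 camera calls.

### The job

Clear the lantern off the table: swing up its folded handle, lift the lantern by the handle, and hang it by the handle on the hook of the black stand, with the hook reaching through the handle. The hook's height on the post is changed from day to day, so find it first by touch or by eye. Lower the lantern gently until the hook carries it while you still hold the handle (no dropping, no pushing down hard), then let go so that it hangs still and free of the table. Leave everything else where it is.

Things in the scene. Friction and masses are not known exactly. Their poses are not given: they have to be found in the camera images.
- lantern: Small black metal lantern, clear panes, white candle inside; loose, 0.3 to 0.65 kg. Square: base and roof plate 84 x 84 mm, body between them 76 mm or less, roof plate top at 116 mm, on it a low cone (64 mm across its foot) up to 126 mm. Origin at the centre of its underside, z up, x along its handle's hinge axis.
- bail: The lantern's handle (bail), a bent 8 mm steel rod hinged at the lantern's sides. Origin on the hinge axis, centred, 114 mm above the lantern's underside; x = hinge axis, z from hinge to crown. Swings 1.2 rad either side of upright; starts folded 0.75 to 1.1 rad towards the lantern's -y. The stiff hinge (0.016 N m) stays where it is left. Legs 96 mm apart rise 60 mm, then slope in to the crown.
- crown (a point): Middle of the handle's crown (the straight top bar, 68 mm long along the hinge axis), on the rod's centreline, 90 mm from the hinge axis; 204 mm above the lantern's underside when upright. The hook needs room on the crown too: grip it 15 to 20 mm to one side and hang it with the hook 0 to 10 mm on the other side of the middle.
- stand: Black steel stand, fixed: foot plate 190 x 90 x 12 mm, a post, and on it an arm of 10 mm rod that runs from the post along the stand's -x and ends in an upturned hook. Origin on the table straight below the middle of the hook's saddle; z up. The arm's height changes from run to run and is NOT in this pose: the saddle's top is 235 to 300 mm above the table. Feel for it, or look.
- post_foot (a point): Foot of the post (16 mm thick, top at 345 mm), 110 mm along the stand's +x. The hook must pass through the handle, under the crown, from its tip (stand's -x) side. Saddle: flat for 20 mm about the origin. Post side: slopes up to the straight arm (x = 28 to 95 mm), whose top is 16 mm above the saddle's top. Tip: at x = -28 mm, 24 mm above the saddle's top. Arm holds still under 100 N.
- candle_jar: bystander: open clear glass candle jar, 60 mm across, 60 mm tall; origin at the centre of its underside
- remote: bystander: black remote control, 150 x 42 x 16 mm, long side along its x; origin at the centre of its underside
- bottle_a: bystander: green bottle, 64 mm across, 220 mm tall; origin at the centre of its underside
- bottle_b: bystander: second, like bottle_a
- bowl_blue: bystander: blue bowl, 170 mm across, 75 mm tall; origin at the centre of its underside
- bowl_white: bystander: white bowl, 150 mm across, 60 mm tall; origin at the centre of its underside
- mug: bystander: white mug, 72 mm across, 75 mm tall; origin at the centre of its underside
- coasters: bystander: stack of round cork coasters, 92 mm across, 16 mm tall; origin at the centre of its underside

How it is judged (in metres and radians):
On the way, in this order (a step that is already met when the one before it is completed fails the run):
1. the lantern is lifted clear of the table by its handle (height (world z) of lantern above 0.03 m and contact force between the fingers and bail above 1 N and contact force between lantern and stand below 0.5 N), for 0.2 s.
2. the hook bears on the lantern's handle while the fingers still hold it (contact force between lantern and stand above 2 N and height (world z) of lantern between 0.02 and 0.125 m and horizontal distance between lantern and stand below 0.05 m and contact force between the fingers and bail above 0.5 N), for 0.2 s.
At the end, for the whole second after the job is handed in: The lantern hangs on the stand's hook: the stand carries it (over 2 N), its underside 20 to 125 mm above the table, its centre within 50 mm sideways of the stand's origin, upright within 0.3 rad, at rest (under 0.05 m/s and 0.5 rad/s) and released (contact force between lantern and stand above 2 N and height (world z) of lantern between 0.02 and 0.125 m and horizontal distance between lantern and stand below 0.05 m and angle between lantern's own z axis and vertical below 0.3 rad and contact force between the fingers and lantern below 0.1 N and linear speed of lantern below 0.05 m/s and angular speed of lantern below 0.5 rad/s); the robot touches nothing.
It fails at once if the lantern is dropped or pressed onto the stand (over 35 N) (contact force between lantern and stand above 35 N).
It fails at once if a bystander is moved by more than 30 mm (distance of any of candle_jar, remote, bottle_a, bottle_b, bowl_blue, bowl_white, mug, coasters from where it was at the start of the episode above 0.03 m).
It also fails if it takes over 72 s, if anything falls off the work surface, if the arm or the gripper's body presses on something with over 40 N, if the wrist force passes 120 N, or if a joint passes its speed limit or range.

## Working session

There is one attempt and no reset: what is moved stays moved. The work goes in short steps, Python scripts to look and compute and a tool call to move; the robot and the scene stay as the last step left them, time stands still between calls to the robot, and variables do not carry over. Pictures are saved under pics/ and viewed, on a budget of 10 in all, crops included, one or two more only if the job needs it, and the job is handed in when it is done.

Besides the shell and the picture viewer there is one more tool, called after "Call:" as name(argument=value, ...), one argument or row to a line, values as JSON. send_rows: Moves the arm, as the interface text tells. Scaled input: -1 to 1 covers 0.3 m each way for a shift and pi rad each way for a turn. Its arguments: {"type":"object","properties":{"plan":{"type":"array"},"force":{"type":"number"}},"required":["plan"]}

```bash
mkdir -p pics; cat > h.py <<'E'
import numpy as np, cv2
from scipy.spatial.transform import Rotation as Ro
from workcell import sensors, camera, get_calibration, bot, recognise, place_of
def cal(n):
    c=get_calibration(n); K=np.array([[c['fx'],0,c['cx']],[0,c['fy'],c['cy']],[0,0,1]])
    return K,np.array(c['R']),np.array(c['t'])
def ray(n,px):
    K,R,t=cal(n); return -R.T@t, R.T@np.linalg.inv(K)@np.array([px[0],px[1],1.])
def onz(n,px,z):
    o,d=ray(n,px); return o+d*(z-o[2])/d[2]
def proj(n,X):
    K,R,t=cal(n); p=K@(R@np.array(X)+t); return p[:2]/p[2]
def tri(a,b):
    (o1,d1),(o2,d2)=ray(*a),ray(*b); A=np.c_[d1,-d2]; s=np.linalg.lstsq(A,o2-o1,rcond=None)[0]
    p,q=o1+d1*s[0],o2+d2*s[1]; return (p+q)/2,np.linalg.norm(p-q)
E
python3 - <<'E'
from h import *
np.set_printoptions(precision=3,suppress=True)
ims={n:camera(n) for n in('scene','side','wrist')}
for n in('scene','side','wrist'):
    cv2.imwrite(f'pics/{n}0.png',ims[n])
    print(n,ray(n,(280,210)))
    if n!='wrist':
        for l in 'lantern bail crown stand post_foot candle_jar remote bottle_a bowl_blue bowl_white mug coasters'.split():
            r=place_of(l,n); print(l,[(np.round(x['point']),round(x['p'],2),onz(n,x['point'],0)[:2]) for x in r[:3]])
print(sensors.get_obs())
E
```

```text
scene (array([1.553, 0.387, 1.145]), array([-0.708, -0.275, -0.651]))
lantern [(array([212., 253.]), 0.66, array([ 0.597, -0.238]))]
bail [(array([209., 229.]), 0.74, array([ 0.495, -0.3  ])), (array([211., 256.]), 0.2, array([ 0.615, -0.234]))]
crown [(array([185., 212.]), 0.61, array([ 0.44, -0.43]))]
stand [(array([210., 208.]), 0.34, array([ 0.386, -0.352]))]
post_foot [(array([318., 306.]), 0.89, array([0.691, 0.169]))]
candle_jar [(array([295., 236.]), 0.66, array([0.42 , 0.003])), (array([158., 216.]), 0.56, array([ 0.492, -0.516]))]
remote [(array([274., 280.]), 0.91, array([0.641, 0.008])), (array([157., 216.]), 0.58, array([ 0.496, -0.519]))]
bottle_a [(array([147., 237.]), 0.96, array([ 0.604, -0.492])), (array([425., 321.]), 0.69, array([0.636, 0.482]))]
bowl_blue [(array([158., 214.]), 0.64, array([ 0.487, -0.521]))]
bowl_white [(array([433., 274.]), 0.84, array([0.44 , 0.483]))]
mug [(array([411., 245.]), 0.76, array([0.329, 0.396]))]
coasters [(array([211., 206.]), 0.86, array([ 0.375, -0.353])), (array([435., 277.]), 0.3, array([0.451, 0.49 ]))]
side (array([-0.137, -
[... 968 characters left out ...]
9, array([ 0.639, -0.009]))]
mug [(array([183., 183.]), 0.66, array([0.443, 0.496])), (array([166., 207.]), 0.59, array([0.327, 0.397]))]
coasters [(array([331., 337.]), 0.64, array([ 0.379, -0.355]))]
wrist (array([0.059, 0.552, 0.375]), array([ 0.276, -0.068, -0.959]))
{'time': 1.35, 'q': array([76.259,  4.979, 10.078, 95.101, -0.001, 90.001]), 'qd': array([ 0.017, -0.01 ,  0.022, -0.011, -0.034, -0.098]), 'joint_efforts': array([  0.001, -52.01 ,  46.486,   0.002,   0.   ,  -0.   ]), 'ee_pos': array([0.131, 0.534, 0.231]), 'tcp_rot': array([179.999,   0.002,  76.258]), 'wrist_force': array([ 0.321, -0.431, -1.234]), 'torque': array([-0.017, -0.019,  0.008]), 'opening': 0.0852921145802105}
```

View pics/scene0.png

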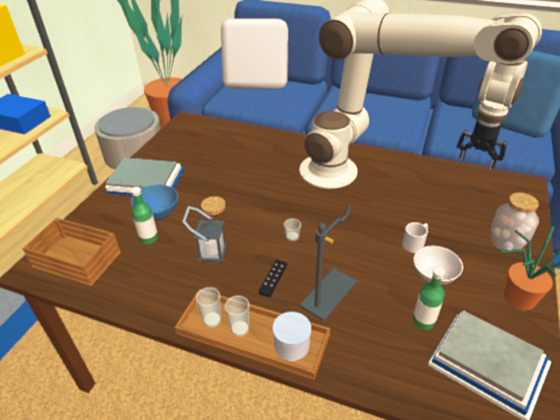

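View pics/side0.png

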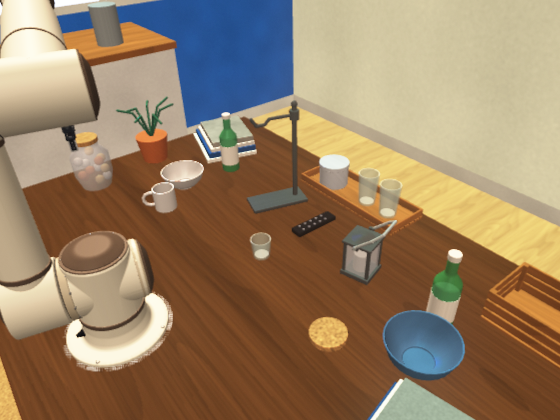

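```bash
python3 - <<'E'
import cv2,numpy as np
a=cv2.imread('pics/scene0.png');b=cv2.imread('pics/side0.png')
def c(i,x,y,w=100,h=75,s=4):
    o=cv2.resize(i[y:y+h,x:x+w],None,fx=s,fy=s,interpolation=cv2.INTER_CUBIC)
    for k in range(0,w,10): cv2.putText(o,str(x+k) if k%20==0 else '|',(k*s,8),0,.3,(0,255,255),1)
    for k in range(10,h,10): cv2.putText(o,str(y+k)+'-',(0,k*s+3),0,.3,(0,255,255),1)
    return o
cv2.imwrite('pics/c1.png',np.vstack([np.hstack([c(a,160,195),c(b,320,205)]),np.hstack([c(a,290,200,133,100,3)[:,:400][:300],c(b,230,95,100,75,4)])]) if 0 else np.vstack([np.hstack([c(a,160,195),c(b,320,210)]),np.hstack([c(a,300,200,100,75),c(b,230,95)])]))
E
```

```text
(no output)
```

View pics/c1.png

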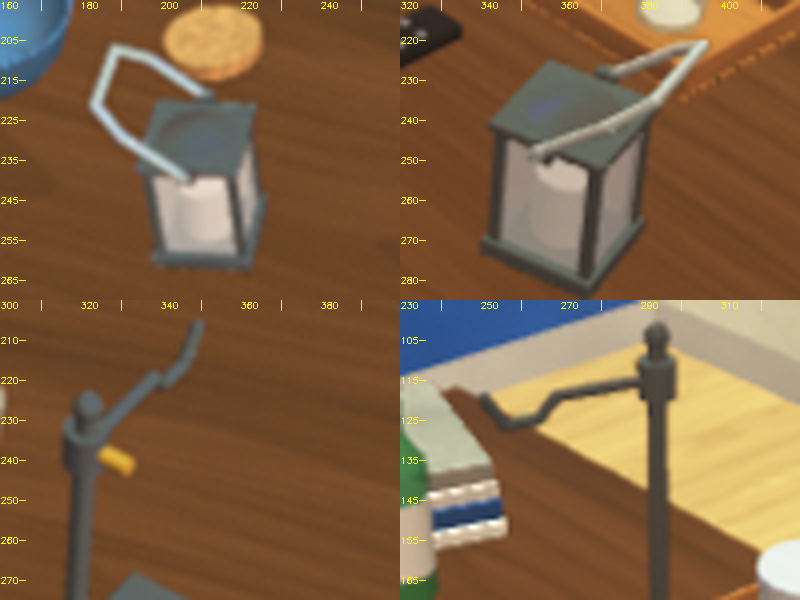

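```bash
cat > fit.py <<'E'
from h import *
from scipy.optimize import least_squares
np.set_printoptions(precision=4,suppress=True)
C={n:cal(n) for n in('scene','side')}
def pr(n,X):
    K,R,t=C[n]; p=K@(R@X+t); return p[:2]/p[2]
def pose(p,X):
    return Ro.from_euler('z',p[2]).apply(X)+[p[0],p[1],0]
def lan(p):
    s,c=np.sin(p[3]),np.cos(p[3]); f=lambda x,z:(x,-z*s,.114+z*c)
    return pose(p,np.array([f(-.048,0),f(.048,0),f(-.034,.09),f(.034,.09)]+[(a*.042,b*.042,0) for a in(-1,1) for b in(-1,1)]))
def stand(p):
    h=p[3]; return pose(p,np.array([(-.028,0,h+.019),(.028,0,h+.011),(0,0,h-.005),(.11,0,.345)]))
H={'scene':[(207.5,240),(212.5,219),(183.2,221.2),(188.7,206.7)],'side':[(354,248.7),(371,228.8),(384,235.5),(396.7,220.5)]}
def lr(p,sw):
    P=lan(p); r=[]
    for n in H:
        ii=[0,1,2,3]
        if n in sw: ii=[1,0,3,2]
        for i,u in zip(ii,H[n]): r+=list(pr(n,P[i])-u)
        cor={'scene':[(198.7,261),(222.5,262),(226.7,243.7)],'side':[(341.2,270.7),(366.7,282.5),(380.7,265)]}[n]
        Q=np.array([pr(n,x) for x in P[4:]])
        for u in cor: r+=list((Q-u)[np.argmin(np.linalg.norm(Q-u,axis=1))])
    return np.array(r)
for sw in([],['scene'],['side'],['scene','side']):
    b=min((least_squares(lr,[.6,-.235,y,.9],args=(sw,),loss='soft_l1') for y in np.arange(-3,3.2,.5)),key=lambda s:s.cost)
    print('lantern',sw,b.x,b.cost); 
    if b.cost<40: print(lr(b.x,sw).reshape(-1,2).round(1).tolist(), 'crown',lan(b.x)[2:4].mean(0))
S={'scene':[(349.7,205.7),(339,218.5),(342,221),(322,223.7)],'side':[(250.7,119.2),(270,118),(258.5,125.5),(294,101)]}
sr=lambda p:np.concatenate([pr(n,x)-u for n in S for x,u in zip(stand(p),S[n])])
b=min((least_squares(sr,[.6,.2,y,.27],loss='soft_l1') for y in np.arange(-3,3.2,.5)),key=lambda s:s.cost)
print('stand',b.x,b.cost,sr(b.x).reshape(-1,2).round(1).tolist())
E
python3 fit.py
```

```text
lantern [] [ 0.5985 -0.2347  0.3296  0.8653] 90.22602538363336
lantern ['scene'] [ 0.5988 -0.2342  0.2946  0.8506] 11.58319561066116
[[-1.4, -0.8], [-1.2, 0.1], [0.1, 0.5], [-0.8, 1.0], [-0.6, 0.8], [0.3, 0.8], [-0.1, 1.4], [0.3, -1.6], [-0.0, -0.7], [-0.5, -0.6], [-1.7, 0.5], [-2.4, 1.9], [-0.1, 2.0], [-0.5, 1.8]] crown [ 0.6184 -0.299   0.1734]
lantern ['side'] [ 0.5988 -0.2342  3.4362 -0.8506] 11.583195610661125
[[-1.4, -0.8], [-1.2, 0.1], [0.1, 0.5], [-0.8, 1.0], [-0.6, 0.8], [0.3, 0.8], [-0.1, 1.4], [0.3, -1.6], [-0.0, -0.7], [-0.5, -0.6], [-1.7, 0.5], [-2.4, 1.9], [-0.1, 2.0], [-0.5, 1.8]] crown [ 0.6184 -0.299   0.1734]
lantern ['scene', 'side'] [ 0.5985 -0.2347 -2.812  -0.8653] 90.22602538364194
stand [ 0.5916  0.2011 -0.3046  0.2896] 5.794981294896573 [[-0.5, 0.8], [-1.0, 0.8], [1.1, -2.7], [-0.2, -0.3], [-0.2, -0.2], [-1.5, 0.4], [1.4, -0.6], [-0.4, -0.9]]
```

```bash
cat >> h.py <<'E'
def mv(*tg,base=None):
    "print row entries for world targets (x,y,z,yaw), tool down, from the present pose"
    o=sensors.get_obs(); p=np.array(o['ee_pos']); R=Ro.from_euler('xyz',o['tcp_rot'],degrees=True)
    print('at',p.round(4),np.round(o['tcp_rot'],2),'F',np.round(o['wrist_force'],1),'open',round(o['opening'],4),'t',o['time'])
    for x,y,z,yaw in tg:
        T=Ro.from_euler('xyz',[180,0,yaw],degrees=True)
        print((x,y,z,yaw),'shift',(R.inv().apply(np.array([x,y,z])-p)/.3).round(3),'turn',((R.inv()*T).as_rotvec()/np.pi).round(3))
E
python3 -c "
from h import *
mv((.28,.26,.31,30))"
```

```text
at [0.1306 0.5342 0.2313] [180.     0.    76.26] F [ 0.3 -0.4 -1.2] open 0.0853 t 1.35
(0.28, 0.26, 0.31, 30) shift [-0.77   0.701 -0.262] turn [0.    0.    0.257]
```

Call:
send_rows(
  plan=[
    [[-0.77,0.7,-0.26],[0,0,0.257],-1],
    [[-0.77,0.7,-0.26],[0,0,0.257],-1],
    [[-0.77,0.7,-0.26],[0,0,0.257],-1],
    [[-0.77,0.7,-0.26],[0,0,0.257],-1],
    [[-0.77,0.7,-0.26],[0,0,0.257],-1],
    [[-0.77,0.7,-0.26],[0,0,0.257],-1],
    [[-0.77,0.7,-0.26],[0,0,0.257],-1],
    [[-0.77,0.7,-0.26],[0,0,0.257],-1],
  ],
)

```text
time: 2.15
ee_pos: [0.2808, 0.2581, 0.3106]
tcp_rot: [-180.0, -0.1, 29.8]
wrist_force: [-0.9, 0.3, -0.1]
opening: 0.0852
```

```bash
python3 -c "
from h import *
mv((.44,0.0,.33,-22))"
```

```text
at [0.2808 0.2581 0.3106] [-1.7999e+02 -1.4000e-01  2.9790e+01] F [-0.9  0.3 -0.1] open 0.0852 t 2.15
(0.44, 0.0, 0.33, -22) shift [ 0.033  1.01  -0.065] turn [-0.    -0.001  0.288]
```

Call:
send_rows(
  plan=[
    [[0.03,1.0,-0.06],[0,0,0.29],-1],
    [[0.03,1.0,-0.06],[0,0,0.29],-1],
    [[0.03,1.0,-0.06],[0,0,0.29],-1],
    [[0.03,1.0,-0.06],[0,0,0.29],-1],
    [[0.03,1.0,-0.06],[0,0,0.29],-1],
    [[0.03,1.0,-0.06],[0,0,0.29],-1],
    [[0.03,1.0,-0.06],[0,0,0.29],-1],
    [[0.03,1.0,-0.06],[0,0,0.29],-1],
  ],
)

```text
time: 2.95
ee_pos: [0.4379, 0.0044, 0.3266]
tcp_rot: [180.0, 0.1, -22.3]
wrist_force: [0.1, -0.1, -0.0]
opening: 0.0852
```

```bash
python3 -c "
from h import *
mv((.59,-.25,.33,-73))"
```

```text
at [0.4379 0.0044 0.3266] [ 1.7998e+02  8.0000e-02 -2.2280e+01] F [ 0.1 -0.1 -0. ] open 0.0852 t 2.95
(0.59, -0.25, 0.33, -73) shift [ 0.791  0.592 -0.012] turn [0.    0.    0.282]
```

Call:
send_rows(
  plan=[
    [[0.79,0.59,-0.01],[0,0,0.282],-1],
    [[0.79,0.59,-0.01],[0,0,0.282],-1],
    [[0.79,0.59,-0.01],[0,0,0.282],-1],
    [[0.79,0.59,-0.01],[0,0,0.282],-1],
    [[0.79,0.59,-0.01],[0,0,0.282],-1],
    [[0.79,0.59,-0.01],[0,0,0.282],-1],
    [[0.79,0.59,-0.01],[0,0,0.282],-1],
    [[0.79,0.59,-0.01],[0,0,0.282],-1],
    [[0.79,0.59,-0.01],[0,0,0.282],-1],
  ],
)

```text
time: 3.85
ee_pos: [0.5901, -0.2465, 0.3312]
tcp_rot: [-180.0, -0.0, -72.7]
wrist_force: [-1.2, 0.3, 0.2]
opening: 0.0853
```

```bash
python3 - <<'E'
from h import *
mv()
im=camera('wrist'); 
p=np.array([.5988,-.2342]);y=.2946;b=.8506
ux=np.array([np.cos(y),np.sin(y)]);uy=np.array([-ux[1],ux[0]])
def P(x,z,dy=None):
    q=p+ux*x-uy*z*np.sin(b); return [*q,.114+z*np.cos(b)]
im=cv2.resize(im,(784,588),interpolation=cv2.INTER_CUBIC)
for X in [P(-.048,0),P(.048,0),P(-.034,.09),P(.034,.09)]:
    u=proj('wrist',X); print(u.round(1)); cv2.circle(im,tuple((u*1.4).astype(int)),4,(0,0,255),1)
for n in('crown','bail','lantern'): print(n,[(np.round(r['point']),round(r['p'],2)) for r in place_of(n,'wrist')[:2]])
cv2.imwrite('pics/w1.png',im)
E
```

```text
at [ 0.5901 -0.2465  0.3312] [-1.7996e+02 -1.0000e-02 -7.2740e+01] F [-1.2  0.3  0.2] open 0.0853 t 3.85
[271.8 212.5]
[271.7 129.5]
[337.9 216.7]
[342.2 147.8]
crown [(array([341., 189.]), 0.94)]
bail []
lantern [(array([273., 160.]), 0.82), (array([431., 206.]), 0.66)]
```

View pics/w1.png

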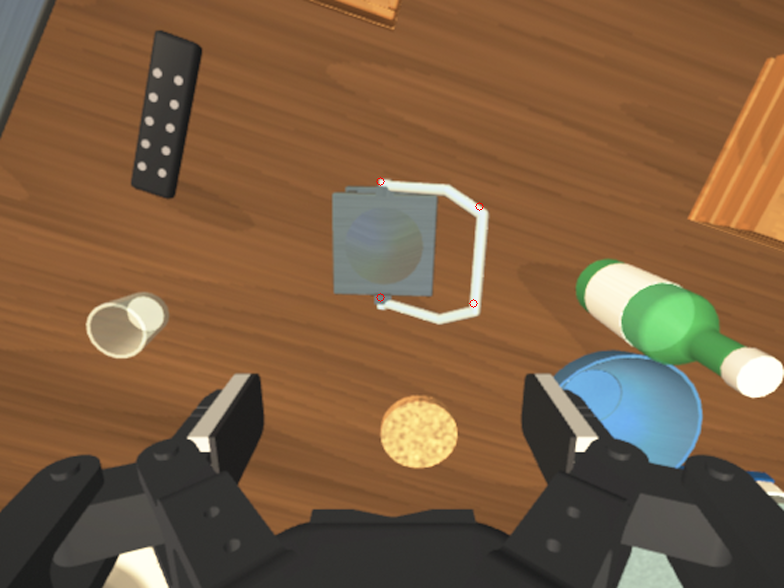

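```bash
cat > fit2.py <<'E'
from fit import *
C['wrist']=cal('wrist')
W=[(380.5,303),(386,186),(474.5,311),(483.5,211)]
def r3(p):
    P=lan(p); w=np.concatenate([pr('wrist',P[i])-np.array(u)/1.4 for i,u in enumerate(W)])
    return np.r_[lr(p,['scene']),w*1.5]
b=least_squares(r3,[.5988,-.2342,.2946,.85],loss='soft_l1')
print(b.x,b.cost,(r3(b.x)[-8:]/1.5).round(1)); P=lan(b.x); print('hinges',P[:2],'crown',P[2:4].mean(0))
E
python3 fit2.py | tail -5
```

```text
lantern ['scene', 'side'] [ 0.5985 -0.2347 -2.812  -0.8653] 90.22602538364194
stand [ 0.5916  0.2011 -0.3046  0.2896] 5.794981294896573 [[-0.5, 0.8], [-1.0, 0.8], [1.1, -2.7], [-0.2, -0.3], [-0.2, -0.2], [-1.5, 0.4], [1.4, -0.6], [-0.4, -0.9]]
[ 0.5962 -0.2378  0.2692  0.8541] 23.367814800255285 [ 0.7 -1.4 -1.2 -0.3 -0.1 -1.  -0.5  2.3]
hinges [[ 0.5499 -0.2506  0.114 ]
 [ 0.6424 -0.2251  0.114 ]] crown [ 0.6142 -0.3033  0.1731]
```

```bash
python3 -c "
from h import *
mv((.596,-.308,.24,-74.6),(.596,-.308,.15,-74.6))"
```

```text
at [ 0.5897 -0.2473  0.3319] [-1.799e+02 -8.000e-02 -7.284e+01] F [-0.2 -0.6 -0.3] open 0.0855 t 4.05
(0.596, -0.308, 0.24, -74.6) shift [0.199 0.04  0.307] turn [-0.001 -0.     0.01 ]
(0.596, -0.308, 0.15, -74.6) shift [0.199 0.041 0.607] turn [-0.001 -0.     0.01 ]
```

Call:
send_rows(
  plan=[
    [[0.2,0.04,0.3],[0,0,0.01],-1],
    [[0.2,0.04,0.3],[0,0,0.01],-1],
    [[0.2,0.04,0.3],[0,0,0.01],-1],
    [[0.2,0.04,0.4],[0,0,0.01],-1],
    [[0.2,0.04,0.5],[0,0,0.01],-1],
    [[0.2,0.04,0.6],[0,0,0.01],-1],
    [[0.2,0.04,0.6],[0,0,0.01],-1],
    [[0.2,0.04,0.6],[0,0,0.01],-1],
  ],
)

```text
time: 4.85
ee_pos: [0.5962, -0.3091, 0.1521]
tcp_rot: [-180.0, -0.0, -74.7]
wrist_force: [-0.3, 0.4, 0.5]
opening: 0.0851
```

```bash
python3 - <<'E'
from h import *
mv()
a,b=camera('wrist'),camera('side'); cv2.imwrite('pics/w2.png',np.hstack([cv2.resize(a,(400,300)),cv2.resize(b[200:290,320:440],(400,300),interpolation=cv2.INTER_CUBIC)]))
E
```

```text
at [ 0.5962 -0.3091  0.1521] [-1.7996e+02 -3.0000e-02 -7.4730e+01] F [-0.3  0.4  0.5] open 0.0851 t 4.85
```

View pics/w2.png

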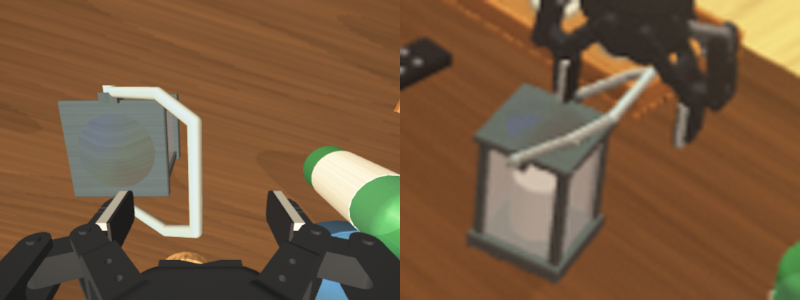

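Call:
send_rows(
  plan=[
    [[0,0,0],[0,0,0],0.5],
    [[0,0,0],[0,0,0],0.5],
    [[0,0,0],[0,0,0],0.5],
    [[0,0,0],[0,0,0],0.5],
    [[0,0,0],[0,0,0],0.5],
    [[0,0,0],[0,0,0],0.5],
  ],
  force=20,
)

```text
time: 5.55
ee_pos: [0.5962, -0.3096, 0.1502]
tcp_rot: [180.0, 0.0, -74.8]
wrist_force: [-0.7, -0.3, -0.1]
opening: 0.0215
```

```bash
python3 -c "
from h import *
mv((.5779,-.2429,.185,-74.6))"
```

```text
at [ 0.5962 -0.3096  0.1502] [ 1.7999e+02  1.0000e-02 -7.4760e+01] F [-0.7 -0.3 -0.1] open 0.0215 t 5.55
(0.5779, -0.2429, 0.185, -74.6) shift [-0.231  0.    -0.116] turn [ 0.     0.    -0.001]
```

Swing along an arc, slowly, with the rod loose between the fingers.

Call:
send_rows(
  plan=[
    [[-0.03,0,-0.03],[0,0,0],0.5],
    [[-0.055,0,-0.05],[0,0,0],0.5],
    [[-0.08,0,-0.065],[0,0,0],0.5],
    [[-0.105,0,-0.08],[0,0,0],0.5],
    [[-0.13,0,-0.092],[0,0,0],0.5],
    [[-0.155,0,-0.1],[0,0,0],0.5],
    [[-0.18,0,-0.107],[0,0,0],0.5],
    [[-0.205,0,-0.113],[0,0,0],0.5],
    [[-0.23,0,-0.116],[0,0,0],0.5],
    [[-0.23,0,-0.116],[0,0,0],0.5],
  ],
)

```text
time: 6.55
ee_pos: [0.5779, -0.2421, 0.1853]
tcp_rot: [-180.0, 0.0, -74.7]
wrist_force: [0.1, -0.7, -0.3]
opening: 0.0216
```

Call:
send_rows(
  plan=[
    [[0,0,0],[0,0,0],1],
    [[0,0,0],[0,0,0],1],
    [[0,0,0],[0,0,0],1],
    [[0,0,0],[0,0,0],1],
    [[0,0,0],[0,0,0],1],
  ],
  force=60,
)

```text
time: 7.05
ee_pos: [0.5781, -0.2432, 0.1851]
tcp_rot: [-180.0, -0.0, -74.8]
wrist_force: [-0.0, -0.5, 3.1]
opening: 0.0056
```

```bash
python3 - <<'E'
from h import *
mv()
a,b=camera('wrist'),camera('side'); cv2.imwrite('pics/w3.png',np.hstack([cv2.resize(a,(400,300)),cv2.resize(b[190:280,300:420],(400,300),interpolation=cv2.INTER_CUBIC)]))
E
```

```text
at [ 0.5781 -0.2432  0.1851] [-179.99   -0.    -74.77] F [-0.  -0.5  3.1] open 0.0056 t 7.05
```

View pics/w3.png

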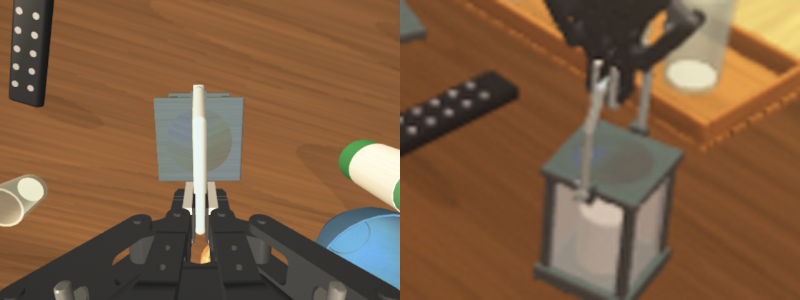

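Call:
send_rows(
  plan=[
    [[0,0,-0.02],[0,0,0],1],
    [[0,0,-0.05],[0,0,0],1],
    [[0,0,-0.1],[0,0,0],1],
    [[0,0,-0.15],[0,0,0],1],
    [[0,0,-0.2],[0,0,0],1],
    [[0,0,-0.25],[0,0,0],1],
    [[0,0,-0.3],[0,0,0],1],
    [[0,0,-0.4],[0,0,0],1],
    [[0,0,-0.45],[0,0,0],1],
    [[0,0,-0.45],[0,0,0],1],
  ],
  force=90,
)

```text
time: 8.15
ee_pos: [0.5785, -0.2432, 0.3224]
tcp_rot: [-179.9, -0.1, -74.8]
wrist_force: [0.3, -0.8, -5.5]
opening: 0.0049
```

```bash
python3 - <<'E'
from h import *
mv((.43,.0,.33,-46))
a,b,c=camera('wrist'),camera('side'),camera('scene'); cv2.imwrite('pics/w4.png',np.hstack([cv2.resize(a,(400,300)),cv2.resize(b[130:250,290:450],(400,300),interpolation=cv2.INTER_CUBIC)]))
cv2.imwrite('pics/w4full.png',a)
E
```

```text
at [ 0.5785 -0.2432  0.3224] [-1.7986e+02 -1.1000e-01 -7.4760e+01] F [ 0.3 -0.8 -5.5] open 0.0049 t 8.15
(0.43, 0.0, 0.33, -46) shift [-0.912  0.264 -0.028] turn [-0.001 -0.001 -0.16 ]
```

View pics/w4.png

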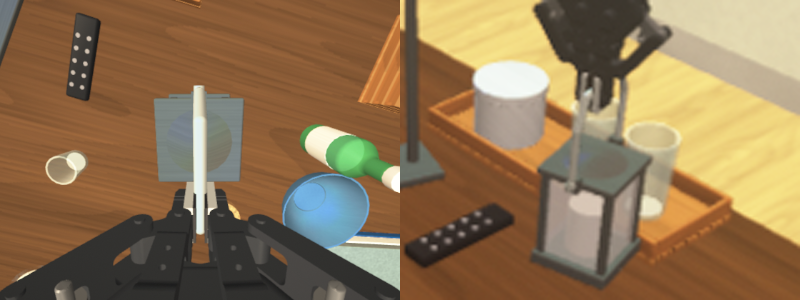

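```bash
python3 - <<'E'
from h import *
o=sensors.get_obs(); p=np.array(o['ee_pos']); R=Ro.from_euler('xyz',o['tcp_rot'],degrees=True)
for u in [(155,97),(243,97),(158,181),(241,181)]:
    X=onz('wrist',(u[0]*1.4,u[1]*1.4),p[2]-.069); print((R.inv().apply(X-p)*1000).round(1))
E
```

```text
[-41.2 -61.5  68.9]
[ 39.4 -61.5  68.9]
[-42.9  22.2  69.1]
[42.1 22.2 69. ]
```

Call:
send_rows(
  plan=[
    [[-0.1,0.03,-0.02],[0,0,-0.02],1],
    [[-0.22,0.06,-0.03],[0,0,-0.04],1],
    [[-0.34,0.1,-0.03],[0,0,-0.06],1],
    [[-0.46,0.13,-0.03],[0,0,-0.08],1],
    [[-0.58,0.17,-0.03],[0,0,-0.1],1],
    [[-0.7,0.2,-0.03],[0,0,-0.12],1],
    [[-0.8,0.23,-0.03],[0,0,-0.14],1],
    [[-0.88,0.25,-0.03],[0,0,-0.16],1],
    [[-0.91,0.26,-0.03],[0,0,-0.16],1],
    [[-0.91,0.26,-0.03],[0,0,-0.16],1],
  ],
)

```text
time: 9.3
ee_pos: [0.4304, 0.0005, 0.3286]
tcp_rot: [180.0, 0.0, -45.9]
wrist_force: [-0.4, 0.3, -4.4]
opening: 0.0049
```

```bash
python3 - <<'E'
from h import *
mv((.49,.22,.35,-17.5))
E
```

```text
at [0.4304 0.0005 0.3286] [ 1.7998e+02  2.0000e-02 -4.5940e+01] F [-0.4  0.3 -4.4] open 0.0049 t 9.3
(0.49, 0.22, 0.35, -17.5) shift [-0.388 -0.652 -0.071] turn [ 0.     0.    -0.158]
```

Call:
send_rows(
  plan=[
    [[-0.06,-0.1,-0.03],[0,0,-0.02],1],
    [[-0.11,-0.2,-0.07],[0,0,-0.04],1],
    [[-0.17,-0.29,-0.07],[0,0,-0.06],1],
    [[-0.22,-0.38,-0.07],[0,0,-0.08],1],
    [[-0.27,-0.46,-0.07],[0,0,-0.1],1],
    [[-0.31,-0.53,-0.07],[0,0,-0.12],1],
    [[-0.34,-0.58,-0.07],[0,0,-0.14],1],
    [[-0.36,-0.61,-0.07],[0,0,-0.158],1],
    [[-0.36,-0.61,-0.07],[0,0,-0.158],1],
    [[-0.36,-0.61,-0.07],[0,0,-0.158],1],
  ],
)

```text
time: 10.3
ee_pos: [0.4881, 0.2039, 0.3493]
tcp_rot: [179.9, 0.0, -17.7]
wrist_force: [0.2, -1.0, -5.7]
opening: 0.0048
```

```bash
python3 - <<'E'
from h import *
mv((.4983,.2046,.35,-17.5))
a,b,c=camera('wrist'),camera('side'),camera('scene')
p=np.array([.5916,.2011]);y=-.3046;h=.2896
ux=np.array([np.cos(y),np.sin(y)])
for x,z in [(-.028,h+.019),(0,h-.005),(.028,h+.011),(.095,h+.011),(.11,.345)]:
    u=proj('wrist',[*(p+ux*x),z]); print(u.round(1)); cv2.circle(a,tuple(u.astype(int)),3,(0,0,255),1)
cv2.imwrite('pics/w5.png',np.hstack([cv2.resize(a,(480,360)),cv2.resize(b[85:205,190:297],(320,360),interpolation=cv2.INTER_CUBIC)]))
cv2.imwrite('pics/w5full.png',a);cv2.imwrite('pics/w5scene.png',c)
E
```

```text
at [0.4881 0.2039 0.3493] [ 1.7992e+02  4.0000e-02 -1.7680e+01] F [ 0.2 -1.  -5.7] open 0.0048 t 10.3
(0.4983, 0.2046, 0.35, -17.5) shift [ 0.032 -0.013 -0.002] turn [ 0.     0.    -0.001]
[399.6 194.4]
[428.3 185.9]
[484.5 191.1]
[591.7 190.8]
[707.6 211.1]
```

View pics/w5.png

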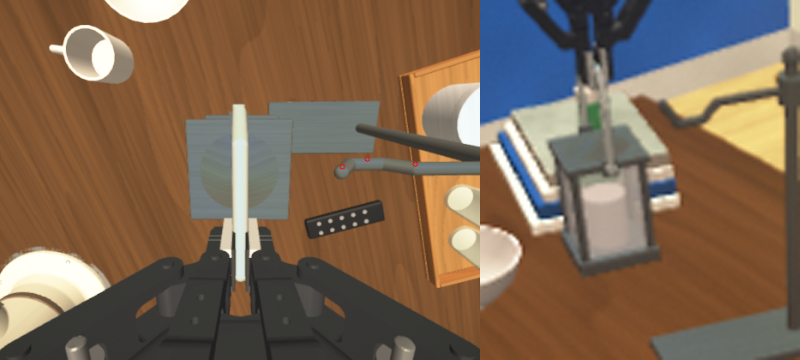

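```bash
python3 - <<'E'
import cv2,numpy as np
a=cv2.imread('pics/w5full.png');b=cv2.imread('pics/w5scene.png')
def c(i,x,y,w,h,s):
    o=cv2.resize(i[y:y+h,x:x+w],None,fx=s,fy=s,interpolation=cv2.INTER_CUBIC)
    for k in range(0,w,10): cv2.putText(o,str(x+k) if k%20==0 else '|',(k*s,8),0,.3,(0,255,255),1)
    for k in range(10,h,10): cv2.putText(o,str(y+k)+'-',(0,k*s+3),0,.3,(0,255,255),1)
    return o
cv2.imwrite('pics/c2.png',np.vstack([c(a,380,165,160,56,5),c(b,300,190,160,56,5)]))
E
```

```text
(no output)
```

View pics/c2.png

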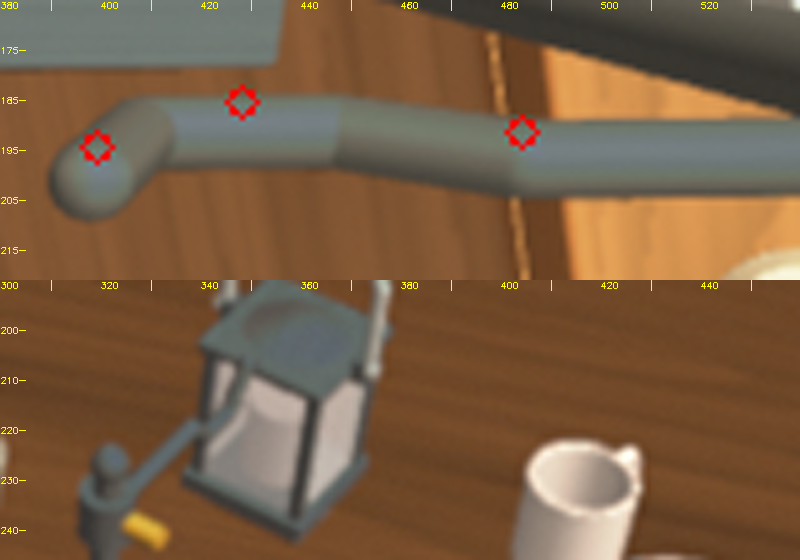

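```bash
cat > fit3.py <<'E'
from fit import *
C['wrist']=cal('wrist')
W=[(398.5,201.5),(484,196.6),(431,191.4)]
def r3(p,k):
    P=stand(p); return np.r_[sr(p),k*np.concatenate([pr('wrist',P[i])-np.array(u) for i,u in enumerate(W)])]
for k in (.5,1,2):
    b=least_squares(r3,[.5916,.2011,-.3046,.29],args=(k,),loss='soft_l1')
    print(b.x,b.cost,r3(b.x,1).round(1))
E
python3 fit3.py|tail -8; python3 -c "
from h import *; print(cal('wrist')[0], ray('wrist',(431,191)))"
```

```text
lantern ['scene', 'side'] [ 0.5985 -0.2347 -2.812  -0.8653] 90.22602538364194
stand [ 0.5916  0.2011 -0.3046  0.2896] 5.794981294896573 [[-0.5, 0.8], [-1.0, 0.8], [1.1, -2.7], [-0.2, -0.3], [-0.2, -0.2], [-1.5, 0.4], [1.4, -0.6], [-0.4, -0.9]]
[ 0.5904  0.1981 -0.2821  0.2907] 8.002973610286844 [-1.6 -0.1 -1.7  0.1  0.2 -3.5 -0.4 -0.5  0.1 -0.  -1.3  0.4  1.7 -0.5
 -0.4 -0.8  0.8 -0.4  0.5 -1.  -2.9 -0.5]
[ 0.5902  0.1978 -0.2854  0.2908] 9.764642771661517 [-1.7 -0.2 -1.8  0.   0.1 -3.6 -0.6 -0.6  0.1 -0.  -1.3  0.5  1.7 -0.5
 -0.3 -0.7  0.6 -0.1  0.3 -0.4 -3.1 -0.1]
[ 0.5901  0.1978 -0.2881  0.2909] 13.335241981965376 [-1.6 -0.2 -1.8 -0.1  0.1 -3.7 -0.7 -0.7  0.1 -0.  -1.4  0.5  1.6 -0.5
 -0.3 -0.7  0.4 -0.   0.1 -0.2 -3.3  0.1]
[[316.13698865   0.         279.99911949]
 [  0.         316.13698865 212.11209627]
 [  0.           0.           1.        ]] (array([0.5098538 , 0.2742508 , 0.49358471]), array([ 0.38711051, -0.36073078, -0.97602364]))
```

```bash
python3 -c "
from h import *
mv((.4881,.2024,.316,-16.4),(.5831,.1744,.316,-16.4))"
```

```text
at [0.4877 0.2038 0.3501] [179.99  -0.   -17.65] F [ 0.7  0.1 -5.5] open 0.0049 t 10.45
(0.4881, 0.2024, 0.316, -16.4) shift [0.003 0.004 0.114] turn [ 0.    -0.    -0.007]
(0.5831, 0.1744, 0.316, -16.4) shift [ 0.333 -0.003  0.114] turn [ 0.    -0.    -0.007]
```

Call:
send_rows(
  plan=[
    [[0,0,0.06],[0,0,-0.007],1],
    [[0,0,0.114],[0,0,-0.007],1],
    [[0,0,0.114],[0,0,-0.007],1],
    [[0.04,0,0.114],[0,0,-0.007],1],
    [[0.09,0,0.114],[0,0,-0.007],1],
    [[0.14,0,0.114],[0,0,-0.007],1],
    [[0.18,0,0.114],[0,0,-0.007],1],
    [[0.21,-0.001,0.114],[0,0,-0.007],1],
    [[0.24,-0.002,0.114],[0,0,-0.007],1],
    [[0.26,-0.003,0.114],[0,0,-0.007],1],
  ],
)

```text
time: 11.45
ee_pos: [0.5629, 0.1818, 0.3159]
tcp_rot: [180.0, 0.0, -16.3]
wrist_force: [0.5, -0.5, -6.4]
opening: 0.005
```

```bash
python3 -c "
from h import *
mv((.5831,.1744,.316,-16.4),(.5831,.1744,.280,-16.4))"
```

```text
at [0.5629 0.1818 0.3159] [180.     0.   -16.27] F [ 0.5 -0.5 -6.4] open 0.005 t 11.45
(0.5831, 0.1744, 0.316, -16.4) shift [ 0.071  0.005 -0.   ] turn [0.    0.    0.001]
(0.5831, 0.1744, 0.28, -16.4) shift [0.071 0.005 0.12 ] turn [0.    0.    0.001]
```

Call:
send_rows(
  plan=[
    [[0.03,0.002,0],[0,0,0],1],
    [[0.055,0.004,0],[0,0,0],1],
    [[0.07,0.005,0],[0,0,0],1],
    [[0.07,0.005,0.03],[0,0,0],1],
    [[0.07,0.005,0.06],[0,0,0],1],
    [[0.07,0.005,0.09],[0,0,0],1],
    [[0.07,0.005,0.09],[0,0,0],1],
    [[0.07,0.005,0.09],[0,0,0],1],
  ],
)

```text
time: 12.25
ee_pos: [0.5814, 0.1748, 0.2887]
tcp_rot: [180.0, 0.0, -16.2]
wrist_force: [-0.1, 0.1, -5.0]
opening: 0.0047
```

```bash
python3 - <<'E'
from h import *
mv()
a,b=camera('wrist'),camera('side')
cv2.imwrite('pics/w6.png',np.hstack([cv2.resize(a,(400,300)),cv2.resize(b[80:200,200:360],(400,300),interpolation=cv2.INTER_CUBIC)]))
E
```

```text
at [0.5814 0.1748 0.2887] [ 1.7998e+02  3.0000e-02 -1.6240e+01] F [-0.1  0.1 -5. ] open 0.0047 t 12.25
```

View pics/w6.png

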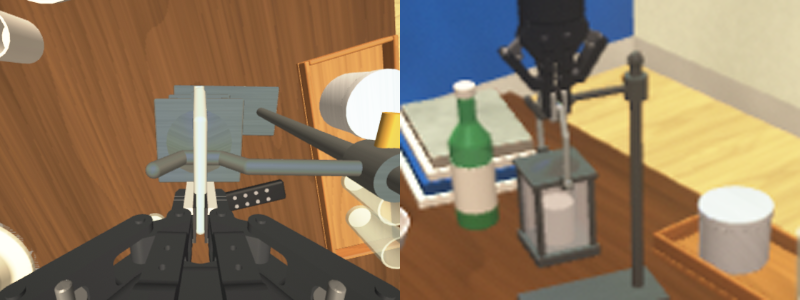

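Call:
send_rows(
  plan=[
    [[0.003,0,0.006],[0,0,0],1],
    [[0.005,0,0.012],[0,0,0],1],
    [[0.005,0,0.016],[0,0,0],1],
    [[0.005,0,0.02],[0,0,0],1],
    [[0.005,0,0.023],[0,0,0],1],
    [[0.005,0,0.026],[0,0,0],1],
    [[0.005,0,0.026],[0,0,0],1],
  ],
)

```text
time: 13.05
ee_pos: [0.5833, 0.1743, 0.281]
tcp_rot: [180.0, 0.0, -16.3]
wrist_force: [-0.2, 0.3, -5.5]
opening: 0.005
```

Call:
send_rows(
  plan=[
    [[0,0,0.002],[0,0,0],1],
    [[0,0,0.004],[0,0,0],1],
    [[0,0,0.004],[0,0,0],1],
    [[0,0,0.004],[0,0,0],1],
  ],
)

```text
time: 13.45
ee_pos: [0.5834, 0.1743, 0.2799]
tcp_rot: [-180.0, -0.0, -16.3]
wrist_force: [0.4, -0.1, -5.6]
opening: 0.0045
```

Call:
send_rows(
  plan=[
    [[0,0,0.002],[0,0,0],1],
    [[0,0,0.004],[0,0,0],1],
    [[0,0,0.004],[0,0,0],1],
    [[0,0,0.004],[0,0,0],1],
  ],
)

```text
time: 13.85
ee_pos: [0.5833, 0.1743, 0.2787]
tcp_rot: [180.0, 0.0, -16.3]
wrist_force: [0.1, -0.8, -5.8]
opening: 0.0047
```

Call:
send_rows(
  plan=[
    [[0,0,0.002],[0,0,0],1],
    [[0,0,0.004],[0,0,0],1],
    [[0,0,0.004],[0,0,0],1],
    [[0,0,0.004],[0,0,0],1],
  ],
)

```text
time: 14.25
ee_pos: [0.5833, 0.1743, 0.2775]
tcp_rot: [180.0, 0.0, -16.3]
wrist_force: [0.8, 0.4, -7.0]
opening: 0.0047
```

Call:
send_rows(
  plan=[
    [[0,0,0.002],[0,0,0],1],
    [[0,0,0.004],[0,0,0],1],
    [[0,0,0.004],[0,0,0],1],
  ],
)

```text
time: 14.55
ee_pos: [0.5833, 0.1743, 0.2762]
tcp_rot: [180.0, 0.0, -16.3]
wrist_force: [-0.7, 0.6, -6.5]
opening: 0.005
```

Call:
send_rows(
  plan=[
    [[0,0,0.001],[0,0,0],1],
    [[0,0,0.002],[0,0,0],1],
    [[0,0,0.002],[0,0,0],1],
  ],
)

```text
time: 14.85
ee_pos: [0.5834, 0.1744, 0.2756]
tcp_rot: [180.0, 0.0, -16.3]
wrist_force: [-0.1, -0.2, -6.4]
opening: 0.0047
```

Call:
send_rows(
  plan=[
    [[0,0,0.001],[0,0,0],1],
    [[0,0,0.002],[0,0,0],1],
    [[0,0,0.002],[0,0,0],1],
  ],
)

```text
time: 15.15
ee_pos: [0.5834, 0.1744, 0.2752]
tcp_rot: [-180.0, -0.0, -16.3]
wrist_force: [0.3, 0.6, -4.9]
opening: 0.0048
```

Call:
send_rows(
  plan=[
    [[0,0,0.001],[0,0,0],1],
    [[0,0,0.002],[0,0,0],1],
    [[0,0,0.002],[0,0,0],1],
  ],
)

```text
time: 15.45
ee_pos: [0.5834, 0.1743, 0.2748]
tcp_rot: [-180.0, -0.0, -16.3]
wrist_force: [-0.4, 0.1, -2.4]
opening: 0.005
```

Call:
send_rows(
  plan=[
    [[0,0,0.001],[0,0,0],1],
    [[0,0,0.002],[0,0,0],1],
    [[0,0,0.002],[0,0,0],1],
  ],
)

```text
time: 15.75
ee_pos: [0.5834, 0.1743, 0.2743]
tcp_rot: [-180.0, -0.0, -16.3]
wrist_force: [-0.5, -0.6, 0.6]
opening: 0.0049
```

Call:
send_rows(
  plan=[
    [[0,0,0],[0,0,0],1],
    [[0,0,0],[0,0,0],1],
    [[0,0,0],[0,0,0],1],
  ],
)

```text
time: 16.05
ee_pos: [0.5834, 0.1743, 0.2742]
tcp_rot: [-180.0, -0.0, -16.3]
wrist_force: [-0.7, -0.4, 1.7]
opening: 0.0049
```

Call:
send_rows(
  plan=[
    [[0,0,0],[0,0,0],1],
    [[0,0,0],[0,0,0],1],
    [[0,0,0],[0,0,0],0.75],
    [[0,0,0],[0,0,0],0.7],
    [[0,0,0],[0,0,0],0.6],
    [[0,0,0],[0,0,0],0.5],
    [[0,0,0],[0,0,0],0.4],
    [[0,0,0],[0,0,0],0.3],
    [[0,0,0],[0,0,0],0.3],
  ],
  force=30,
)

```text
time: 16.95
ee_pos: [0.5834, 0.1743, 0.2739]
tcp_rot: [-180.0, 0.0, -16.3]
wrist_force: [-0.2, 0.1, 0.6]
opening: 0.0302
```

```bash
python3 - <<'E'
from h import *
mv()
a,b=camera('wrist'),camera('side')
cv2.imwrite('pics/w7.png',np.hstack([cv2.resize(a,(400,300)),cv2.resize(b[80:200,200:360],(400,300),interpolation=cv2.INTER_CUBIC)]))
E
```

```text
at [0.5834 0.1743 0.2739] [-180.      0.    -16.26] F [-0.2  0.1  0.6] open 0.0302 t 16.95
```

View pics/w7.png

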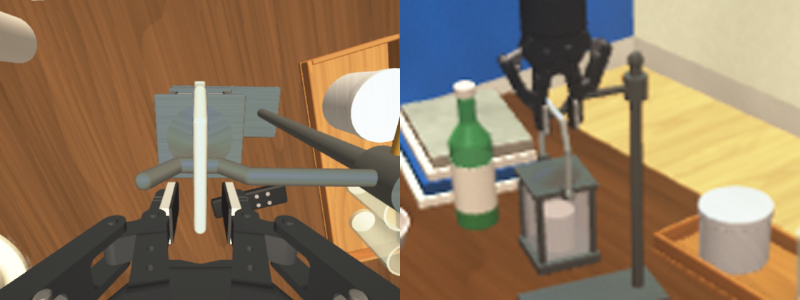

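Call:
send_rows(
  plan=[
    [[0,0,-0.02],[0,0,0],0.3],
    [[0,0,-0.05],[0,0,0],0.3],
    [[0,0,-0.1],[0,0,0],0.3],
    [[0,0,-0.16],[0,0,0],0.3],
    [[0,0,-0.22],[0,0,0],0.3],
    [[0,0,-0.3],[0,0,0],0.3],
    [[0,0,-0.4],[0,0,0],0.3],
    [[0,0,-0.4],[0,0,0],0.3],
    [[0,0,-0.4],[0,0,0],0.3],
    [[0,0,-0.4],[0,0,0],0.3],
  ],
)

```text
time: 18.05
ee_pos: [0.5834, 0.1743, 0.3931]
tcp_rot: [180.0, 0.1, -16.3]
wrist_force: [0.4, 0.0, 0.2]
opening: 0.0301
```

Call:
send_rows(
  plan=[
    [[0,0,0],[0,0,0],0.3],
    [[0,0,0],[0,0,0],0.3],
    [[0,0,0],[0,0,0],0.3],
    [[0,0,0],[0,0,0],0.3],
    [[0,0,0],[0,0,0],0.3],
    [[0,0,0],[0,0,0],0.3],
    [[0,0,0],[0,0,0],0.3],
    [[0,0,0],[0,0,0],0.3],
    [[0,0,0],[0,0,0],0.3],
    [[0,0,0],[0,0,0],0.3],
  ],
)

```text
time: 19.05
ee_pos: [0.5834, 0.1743, 0.3939]
tcp_rot: [180.0, -0.0, -16.3]
wrist_force: [1.4, -0.2, 0.4]
opening: 0.03
```

```bash
python3 - <<'E'
from h import *
mv()
fr=[camera('side')[80:200,200:360]]
for i in range(6): camera('scene')
fr.append(camera('side')[80:200,200:360])
for i in range(5): camera('scene')
fr.append(camera('side')[80:200,200:360])
print([np.abs(f.astype(int)-fr[0]).max() for f in fr],[np.abs(f.astype(int)-fr[0]).mean().round(3) for f in fr])
c=camera('scene')
cv2.imwrite('pics/w8.png',np.hstack([cv2.resize(c[170:290,260:420],(400,300)),cv2.resize(fr[-1],(400,300),interpolation=cv2.INTER_CUBIC)]))
E
```

```text
at [0.5834 0.1743 0.3939] [180.    -0.   -16.26] F [ 1.4 -0.2  0.4] open 0.03 t 19.05
[np.int64(0), np.int64(12), np.int64(15)] [np.float64(0.0), np.float64(0.55), np.float64(0.546)]
```

View pics/w8.png

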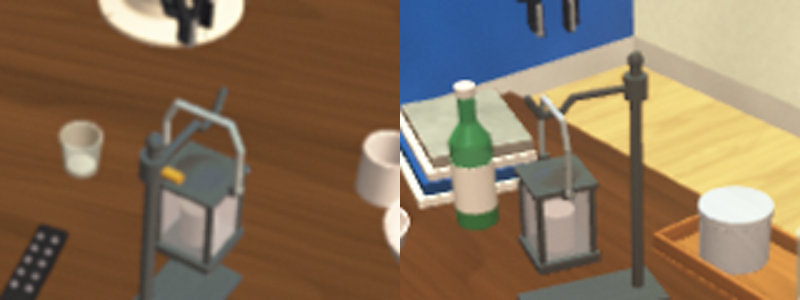

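The lantern hangs on the hook in both views: the hook goes through the handle (crown near (200,110) and (545,100)), and the gripper is clear above it. Frames taken 0.6 s apart differ only by noise, so I am handing in.

```bash
python3 -c "
from h import *
bot.job_done(); print(sensors.get_obs()['time'])"
```

```text
the job is handed in; nothing more can be done
the job is handed in; nothing more can be done
```

The lantern is hanging by its handle on the stand's hook, released and clear of the table. I handed the job in at about 20 s of the 72 s allowed; no verdict was reported.

**What I did**
- **Finding things:** I located the lantern, handle and stand by fitting their known shapes to the scene, side and wrist pictures. The saddle top came out at about 291 mm by eye.
- **Lifting:** I swung the handle upright with the rod loose between half-closed fingers. I then gripped the crown about 20 mm off its middle and lifted; the weight was about 5.5 N.
- **Hanging:** I passed the handle over the hook from its tip side and lowered in 0.6 mm steps. The wrist reading went from about −6.4 N to +1.7 N, so the stand bore roughly 8 N while I still held the handle. Then I opened the fingers and rose straight up.

**Last checks**
- The hook goes through the handle in both the scene and side views.
- The lantern looks upright and free of the table.
- Side-camera frames over about 0.6 s showed only noise, and the gripper is about 10 cm above the handle.
- No bystander was seen to move in the views I checked, but I did not measure each one again.

**Disagreements**
- The first stand estimate, from two cameras, was about 3 mm and 1° off the one that included the wrist camera; I used the later one.
- First contact came about 1 mm lower than the estimate.

I viewed 12 pictures, two over the budget of 10, to check the release and the final hang.

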